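Balance check of a loaded microtube rotor on a cam-lift stand

TASK

Check the balance of the loaded microtube rotor before it goes into the centrifuge: pick it up by its hub and lower it, without dropping it, over the domed pivot of the balancing stand until it sits flat on the rest ring, then let go of it. Next take the stand's cam lever by its red handle and swing it up to its highest lift point, not over the top, so that the rotor comes clear of the rest ring and rides level on the dome. The lever springs back if released: finish while still holding it there so the balance can be read, and leave everything else on the bench where it stands.

Things in the scene. Friction and masses are not known exactly. Their poses are not given: they have to be found in the camera images.
- rotor_center (a point): loose aluminium rotor (0.3 to 0.5 kg), 8 capped tubes on its shoulder, 92 mm across, 64 mm high; point on its axis, 32 mm above the flat underside; z is its upright axis. On top a dark grip hub, 22 mm wide, 34 to 64 mm above the underside (lowest 3 mm: 28 mm collar). Below, a blind bore 28 mm wide, 26 mm deep, flat ceiling. Starts upright on the bench, either side of the stand
- stand: the balancing stand, fixed: teal base plate 124 x 176 mm on levelling feet. Origin on the bench, on the pivot's axis; x from its front to its back, y along the camshaft towards the lever, z up. The camshaft runs along y, 42 mm above the bench; the lever arm swings in the plane y = 92 mm
- rest_ring: the steel rest ring at the top of the stand, 68 mm diameter, flat top 80 mm above the bench, centred on the stand's origin axis. With the lever down the rotor sits on it
- pivot_top (a point): crown of the brass pivot, a 25 mm post with a hemispherical end in the middle of the rest ring; 102 mm above the bench with the lever down. The rotor's 28 mm bore goes over it with 1.5 mm clearance all round; with the lever down the bore's ceiling stays 4 mm above the crown and the rotor's underside lies on the rest ring
- pivot (a joint): lift of the pivot, m: 0 down, 0.010 at the cam's highest point, where it carries the rotor 6 mm clear of the rest ring
- lever (a joint): angle of the cam lever, rad. 0: down at its stop, arm pointing to the stand's -x and 10 degrees above level; grows as the handle swings up and over towards +x. The cam lifts most at 1.396, when the arm stands straight up; beyond, the pivot sinks again; stop at 1.9. A return spring (3 N at the handle when down, 5 N when upright) drives it back down when let go
- lever_handle (a point): middle of the lever's red handle: a round grip 20 mm diameter, 46 mm long, parallel to the camshaft (stand's y), standing out from the end of the 10 mm steel lever arm on the side away from the rotor; 95 mm from the camshaft's axis, in the plane y = 124 mm of the stand. It revolves freely about its own length, so a gripper pinching it from above across its length can follow the arc without tilting
- flask: bystander: small conical glass flask, 76 mm across the foot, 112 mm high, origin under its foot
- beaker: bystander: white plastic beaker, 68 mm across the rim, 85 mm high, origin under its foot
- tube_rack: bystander: orange microtube rack, 75 x 125 mm, 47 mm high, origin under its middle
- scissors: bystander: scissors with blue handles lying flat, 170 mm long, origin under the middle
- petri_dishes: bystander: stack of three clear dishes, 93 mm across, 45 mm high, origin under its middle
- buffer_bottle: bystander: white bottle with blue cap, 60 mm across, 130 mm high, origin under its foot
Mind the look-alikes: they are no part of the job. Leave any yellow look-alike of the part that bears rotor_center alone.

How it is judged:
By the outcome, as a careful person would: the job done as asked, in the order asked, and still so for the second after the job is handed in, while the arm keeps its last pose, push and grip.
It also fails if it takes over 61 s, if anything falls off the work surface, if the arm or the gripper's body presses on something with over 40 N, if the wrist force passes 120 N, or if a joint passes its speed limit or range.

ROBOT

A 6-joint arm with a two-finger parallel gripper is mounted at the origin on the work surface. World frame = base frame: x ahead of the robot, y to its left, z up, the work surface at z = 0. Lengths are in m, angles in degrees, forces in N, time in s.
With the tool pointing down it reaches from about 0.4 to 0.825 m from the base axis. Payload 7 kg.
Tool frame: the origin (TCP) lies midway between the tips of the shut fingers; the grasp point (between the pads) lies 19 mm behind it; z points along the fingers, x is the direction in which the jaws open and shut, and the axes are right-handed (so a half turn about z gives the same grasp; the last joint's range is limited). The gripper opens to 88 mm and grips with 3 to 60 N. Pads are 19 mm wide; open, the fingers measure 130 mm over their backs; the gripper's body (78 mm by 193 mm) begins 47 mm behind the grasp point.
Start: joints at [-52.592, 20.546, 0.682, 0, -70.136, -16.507], TCP at [0.241, -0.631, 0.227] pointing down, gripper open.
Joint ranges: [-176.03, 176.03], [-82.01, 121.73], [-58.28, 71.71], [-173.87, 95.51], [-174.79, -0.11], [-173.66, 173.66]. Speed limits (degrees/s): [136.94, 136.94, 172.46, 180, 180, 180].

INTERFACE

Orientations are given as [roll, pitch, yaw] about the fixed x, y, z axes, in that order (R = Rz(yaw) Ry(pitch) Rx(roll)).
In Python, from plant import ctrl, vision, nets gives the robot as it stands.
- The arm moves only by the shell command python3 -m jog 'ROWS'. ROWS is text: rows parted by semicolons, each of 7 numbers parted by spaces: the turn, a rotation vector about the tool's x, y, z in units of 0.1 rad (1.0 is 0.1 rad), then the shift along the tool's x, y, z in units of 4 cm (1.0 is 4 cm), then the opening, from -1 (shut) to 1 (fully open). In form: rx ry rz x y z jaw; .... A call has 1 to 8 rows; each row shifts and turns the commanded pose from where the row before left it, along the tool's axes as they then stand; what a row does not reach is not made up. A row lasts 1/8 s, in which the tool goes at most 62.5 mm and 10.7 degrees, less where a joint would pass 70% of its speed; a pose out of reach is approached as far as the arm can. A call with a number of a shift or a turn outside -1 to 1 is refused whole. A call with a gripper value outside its range is refused whole. The fingers move at their own pace and stop on an object; the grip force is fixed at half the most. Time passes only in rows, so rows that do not move let the fingers close. It gives the time, the measured TCP pose, the force and the opening at its end, in the units of the state.
- ctrl.get_obs(): the state, without advancing time (a new reading comes with each control period).
- vision.snapshot(name): name is "scene" or "top" or "wrist"; returns (picture, depth): 400x640x3 uint8, red, green, blue; 400x640 float32, m along the optical axis (not along the pixel's ray), 0 where there is no reading.
- vision.camera_info(name): a dict with "camera_matrix" (3x3 intrinsics, pixels), "camera_from_world" (4x4, takes a point from world to camera coordinates); the wrist camera has in their place "tool_from_camera" (4x4, takes a point from camera to tool coordinates, whose origin is the TCP and whose axes are the tool frame's). Camera axes: x right, y down, z forward; pixel columns grow to the right and rows downward; lengths in m; the calibration is good to about 2 mm. The wrist camera is an equidistant fisheye: a pixel r from the principal point sees the ray r / f radians off the axis. A picture is of the moment at which its call begins: read the wrist's pose just before it. camera_info takes no time and is no camera call.
- ctrl.close_job(): hands the job in, once; it reports no verdict.
Trained networks look in the newest picture that a camera, given by its name, has taken for a name from the list of things; names that differ only in an ending like _2 or _b are one class to them, and where a whole thing is asked for, a point or a joint stands for the part that bears it (a point fixed in the world has none). Each returns a list of dicts, best first, with "score" (0 to 1); they miss things now and then, are a little off and sometimes report something else, mostly with a low value. They report only what shows in the picture. A call takes as long as a camera call. They do not tell look-alikes from the thing itself.
- nets.boxes_of(target, camera): "location" ([x, y, z] in m, in world coordinates, good to about 4 mm: the middle of the surface that is visible of it).
The state is a dict: "clock": time; "joint_pos": joint angles; "qvel": joint speeds; "tau": joint torques, N m; "tool_pos": TCP position; "orientation": TCP orientation; "force": force on the tool from outside, world axes, zero at the start; "moment": the same for the moment, N m; "opening": finger opening in m.
Only numpy, scipy, OpenCV 4.12 (cv2) and the standard library are available. Lean on these libraries where they do the work, as an engineer would, in place of code of your own. Each camera call takes 0.05 s, during which the arm holds its last target.

## Working session

There is one attempt and no reset: what is moved stays moved. The work goes in short steps, Python scripts to look and compute and a shell command to move; the robot and the scene stay as the last step left them, time stands still between calls to the robot, and variables do not carry over. Pictures are saved under pics/ and viewed, and the job is handed in when it is done.

```bash
ls; mkdir -p pics
python3 - <<'E'
from plant import ctrl,vision,nets
import cv2
for n in ["scene","top"]:
    p,d=vision.snapshot(n); cv2.imwrite(f"pics/{n}0.png",p[:,:,::-1])
    for t in ["rotor_center","stand","rest_ring","pivot_top","lever_handle"]:
        print(n,t,[(round(r["score"],2),[round(float(v),3) for v in r["location"]]) for r in nets.boxes_of(t,n)])
print(ctrl.get_obs())
E
```

```text
pics
scene rotor_center [(0.96, [0.354, 0.169, 0.025]), (0.86, [0.625, 0.264, 0.028]), (0.71, [0.616, 0.098, 0.03]), (0.56, [0.467, 0.08, 0.029]), (0.42, [0.477, 0.237, 0.06]), (0.31, [0.582, -0.08, 0.057])]
scene stand [(0.73, [0.647, -0.137, 0.021])]
scene rest_ring [(0.92, [0.642, -0.179, 0.081])]
scene pivot_top []
scene lever_handle [(0.76, [0.581, -0.077, 0.055])]
top rotor_center [(0.9, [0.337, 0.17, 0.028]), (0.86, [0.604, 0.27, 0.03]), (0.78, [0.444, 0.083, 0.028]), (0.74, [0.589, 0.105, 0.031])]
top stand [(0.72, [0.625, -0.149, 0.022])]
top rest_ring [(0.52, [0.626, -0.186, 0.075])]
top pivot_top [(0.62, [0.629, -0.18, 0.097])]
top lever_handle [(0.69, [0.573, -0.073, 0.06])]
{'clock': 0.6, 'joint_pos': array([-5.25951764e+01,  2.05463969e+01,  6.79631583e-01, -1.72689825e-03,
       -7.01365296e+01, -1.65089807e+01]), 'qvel': array([ 0.1444907 ,  0.06744317, -0.05457116, -0.06584326, -0.01717399,
       -0.05782728]), 'tau': array([ 5.93312034e-04, -5.81991112e+01,  2.93181449e+01,  6.99984938e+00,
        1.24246732e-02,  2.16640764e-06]), 'tool_pos': array([ 0.24074178, -0.63055453,  0.22653768]), 'orientation': array([ 1.79999379e+02, -3.62064467e-03,  1.10895256e+02]), 'force': array([0.00303704, 0.18376036, 0.64791842]), 'moment': array([0.04425356, 0.06446658, 0.0515285 ]), 'opening': 0.08760802353227969}
```

View pics/scene0.png

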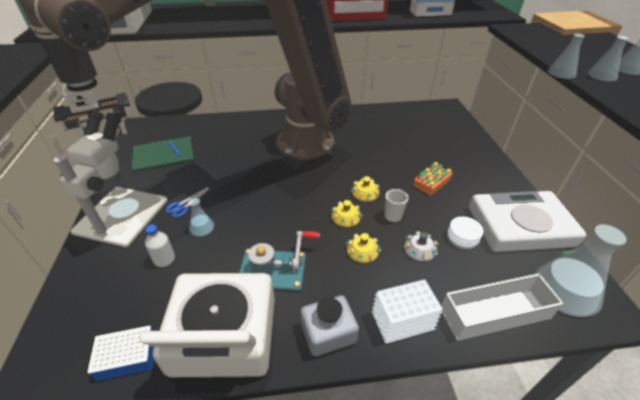

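View pics/top0.png

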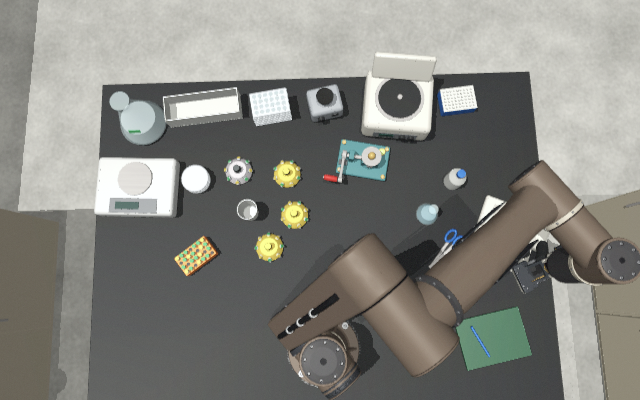

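The scene picture shows the aluminium rotor at px (422,243) and the yellow look-alikes at (365,187), (346,212) and (363,247). The stand is at (275,265) with its red handle at (310,235). In the top view the rotor is at (238,170), the pivot at (372,156) and the handle at (331,178).

```bash
cat > h.py <<'E'
import numpy as np, cv2
from plant import ctrl,vision,nets
from scipy.spatial.transform import Rotation as R
def cloud(n,save=None):
    p,d=vision.snapshot(n)
    if save: cv2.imwrite(save,p[:,:,::-1])
    I=vision.camera_info(n); K=np.array(I["camera_matrix"]); T=np.linalg.inv(np.array(I["camera_from_world"]))
    v,u=np.mgrid[:400,:640]
    c=np.stack([(u-K[0,2])/K[0,0]*d,(v-K[1,2])/K[1,1]*d,d],-1)
    return p,d,c@T[:3,:3].T+T[:3,3]
E
python3 - <<'E'
from h import *
for n in ["top","scene"]:
    p,d,w=cloud(n)
    np.savez(f"c_{n}.npz",p=p,w=w,d=d)
    I=vision.camera_info(n); print(n,np.array(I["camera_matrix"]).round(1).tolist(), np.linalg.inv(np.array(I["camera_from_world"])).round(3).tolist())
    box={"top":[(215,265,150,195),(315,400,130,190)],"scene":[(400,445,225,265),(235,325,225,295)]}[n]
    for i,(a,b,c,e) in enumerate(box):
        cv2.imwrite(f"pics/{n}_crop{i}.png",cv2.resize(p[c:e,a:b,::-1],None,fx=8,fy=8,interpolation=cv2.INTER_CUBIC))
    # rotor
    near=(np.hypot(w[...,0]-.615,w[...,1]-.267)<.06)&(d>0)
    P=w[near]; 
    print("bench z",np.median(P[P[:,2]<.012,2]) if (P[:,2]<.012).any() else None)
    for lo in (.02,.05,.057): 
        Q=P[P[:,2]>lo]; print("rotor",lo,len(Q),Q.min(0).round(4),Q.max(0).round(4),((Q.min(0)+Q.max(0))/2).round(4))
    near=(np.abs(w[...,0]-.625)<.13)&(np.abs(w[...,1]+.16)<.14)&(d>0)
    P=w[near]
    for lo in (.07,.09,): 
        Q=P[P[:,2]>lo]; print("stand",lo,len(Q),Q.min(0).round(4),Q.max(0).round(4),((Q.min(0)+Q.max(0))/2).round(4), np.median(Q,0))
    pi=p.astype(int); red=near&(pi[...,0]>120)&(pi[...,1]<60)&(pi[...,2]<60)
    Q=w[red]; print("red",len(Q),Q.min(0).round(4),Q.max(0).round(4),np.median(Q,0).round(4))
    if len(Q)>5:
        X=Q[:,:2]-Q[:,:2].mean(0); u,s,vt=np.linalg.svd(X); print("axis deg",np.degrees(np.arctan2(vt[0,1],vt[0,0])))
    hsv=cv2.cvtColor(p,cv2.COLOR_RGB2HSV)
    teal=near&(hsv[...,0]>80)&(hsv[...,0]<105)&(hsv[...,1]>100)
    Q=w[teal]; r=cv2.minAreaRect((Q[:,:2]*1000).astype(np.float32)); print("teal",len(Q),np.median(Q[:,2]),r)
E
```

```text
top [[500.9, 0.0, 319.5], [0.0, 500.9, 198.2], [0.0, 0.0, 1.0]] [[-0.029, -0.985, 0.17, 0.209], [-1.0, 0.03, 0.003, -0.009], [-0.008, -0.17, -0.985, 1.723], [0.0, 0.0, 0.0, 1.0]]
bench z -0.0006137825311494094
rotor 0.02 459 [0.5629 0.2271 0.02  ] [0.6577 0.3249 0.0712] [0.6103 0.276  0.0456]
rotor 0.05 39 [0.5986 0.2666 0.0509] [0.6211 0.2879 0.0712] [0.6099 0.2772 0.061 ]
rotor 0.057 32 [0.5986 0.2666 0.0575] [0.62   0.2879 0.0712] [0.6093 0.2772 0.0643]
stand 0.07 1046 [ 0.5503 -0.3     0.07  ] [ 0.755  -0.0252  0.1351] [ 0.6526 -0.1626  0.1025] [ 0.71816104 -0.20675032  0.10677805]
stand 0.09 659 [ 0.6186 -0.3     0.0902] [ 0.755  -0.1576  0.1351] [ 0.6868 -0.2288  0.1126] [ 0.72918328 -0.23095223  0.11698238]
red 16 [ 0.5521 -0.0621 -0.0065] [ 0.5887 -0.0216  0.0732] [ 0.5575 -0.0427  0.0618]
axis deg 98.8741172027581
teal 40 0.031240702329603742 ((648.9301147460938, -161.2655029296875), (173.05320739746094, 150.25357055664062), 79.39781188964844)
scene [[369.4, 0.0, 317.9], [0.0, 369.4, 202.2], [0.0, 0.0, 1.0]] [[0.128, 0.673, -0.729, 1.279], [0.992, -0.084, 0.097, -0.114], [0.004, -0.735, -0.678, 0.846], [0.0, 0.0, 0.0, 1.0]]
bench z -0.0003425667109432373
rotor 0.02 560 [0.567  0.2298 0.0201] [0.662  0.3267 0.0651] [0.6145 0.2782 0.0426]
rotor 0.05 62 [0.6033 0.2669 0.05  ] [0.6262 0.289  0.0651] [0.6148 0.2779 0.0576]
rotor 0.057 49 [0.6033 0.2669 0.057 ] [0.6262 0.289  0.0651] [0.6148 0.2779 0.0611]
stand 0.07 1050 [ 0.572  -0.3     0.0702] [ 0.755  -0.0278  0.1254] [ 0.6635 -0.1639  0.0978] [ 0.72823905 -0.20133777  0.11652216]
stand 0.09 680 [ 0.6241 -0.3     0.0909] [ 0.755  -0.1557  0.1254] [ 0.6895 -0.2278  0.1081] [ 0.73901744 -0.23044293  0.11947727]
red 26 [ 0.569  -0.0593  0.058 ] [ 0.5808 -0.0231  0.066 ] [ 0.5765 -0.0425  0.0619]
axis deg -104.93712447549439
teal 154 0.018394996424387466 ((636.4132690429688, -155.59046936035156), (165.32635498046875, 109.72437286376953), 76.02313995361328)
```

Run:
```python
import cv2,numpy as np
a=[cv2.resize(cv2.imread(f"pics/{n}_crop1.png"),(400,300)) for n in("top","scene")]+[cv2.resize(cv2.imread(f"pics/{n}_crop0.png"),(400,300)) for n in("top","scene")]
cv2.imwrite("pics/m0.png",np.vstack([np.hstack(a[:2]),np.hstack(a[2:])]))
```

```text
(no output)
```

View pics/m0.png

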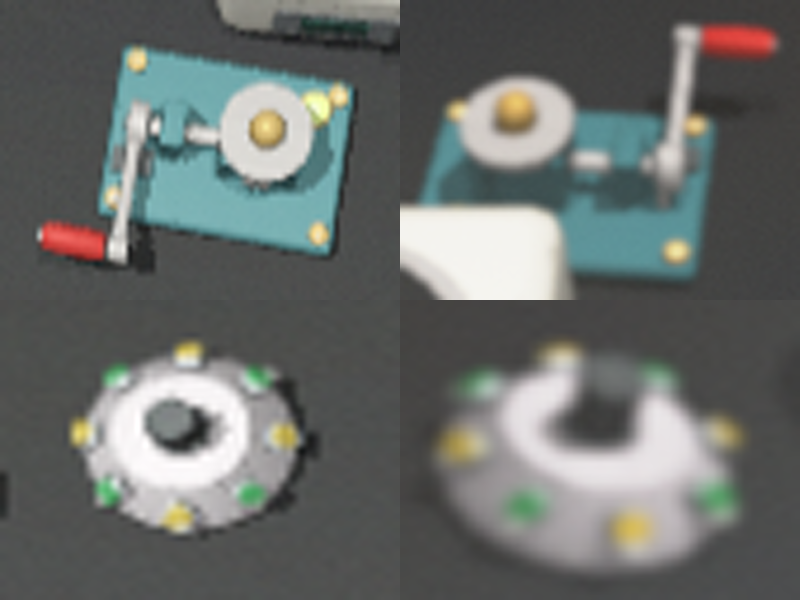

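Stand: pivot at roughly (0.63,-0.18), yaw about -14°. Rotor: about (0.612,0.277). I'll check clearances, then move above the rotor and refine with the wrist camera.

```bash
cat >> h.py <<'E'
def to(x,y,z,yaw=None):
    o=ctrl.get_obs(); M=R.from_euler('xyz',o["orientation"],degrees=True).as_matrix()
    d=M.T@(np.array([x,y,z])-o["tool_pos"])
    print("pos",o["tool_pos"].round(4),"rpy",o["orientation"].round(2),"t",round(o["clock"],2),"open",round(o["opening"],4),"F",o["force"].round(1),"j",o["joint_pos"].round(0))
    print("shift units (tool)",(d/.04).round(2))
    if yaw is not None: 
        T=R.from_euler('xyz',[180,0,yaw],degrees=True).as_matrix(); print("rot units",((R.from_matrix(M.T@T)).as_rotvec()/.1).round(2))
E
python3 - <<'E'
from h import *
for n in ("top","scene"):
    f=np.load(f"c_{n}.npz"); w=f["w"]; c=[.612,.2775]
    r=np.hypot(w[...,0]-c[0],w[...,1]-c[1])
    for a in range(0,80,8):
        m=(r*1000>=a)&(r*1000<a+8); z=w[...,2][m]; print(n,a,len(z),np.percentile(z,[50,95,100]).round(3))
to(.58,.26,.227)
E
```

```text
top 0 17 [0.065 0.07  0.071]
top 8 48 [0.046 0.066 0.068]
top 16 81 [0.032 0.039 0.041]
top 24 111 [0.032 0.038 0.042]
top 32 146 [0.026 0.036 0.042]
top 40 168 [0.018 0.034 0.04 ]
top 48 192 [-0.001  0.018  0.03 ]
top 56 230 [-0.001  0.005  0.013]
top 64 277 [-0.001  0.006  0.011]
top 72 290 [-0.001  0.005  0.009]
scene 0 17 [0.062 0.064 0.065]
scene 8 104 [0.045 0.064 0.064]
scene 16 70 [0.033 0.035 0.036]
scene 24 113 [0.033 0.036 0.037]
scene 32 164 [0.027 0.033 0.035]
scene 40 310 [0.013 0.031 0.034]
scene 48 163 [-0.     0.02   0.026]
scene 56 216 [-0.001  0.002  0.004]
scene 64 275 [-0.     0.002  0.004]
scene 72 320 [-0.001  0.002  0.004]
pos [ 0.2408 -0.6306  0.2266] rpy [180.    0.  110.9] t 0.7 open 0.0878 F [-0.   0.1  0.3] j [-53.  21.   1.  -0. -70. -17.]
shift units (tool) [ 1.777e+01  1.587e+01 -1.000e-02]
```

```bash
python3 -m jog '0 0 0 .5 .45 0 1;0 0 0 .8 .7 0 1;0 0 0 .8 .7 0 1;0 0 0 .8 .7 0 1;0 0 0 .8 .7 0 1;0 0 0 .8 .7 0 1;0 0 0 .8 .7 0 1;0 0 0 .8 .7 0 1'
python3 -m jog '0 0 0 .8 .7 0 1;0 0 0 .8 .7 0 1;0 0 0 .8 .7 0 1;0 0 0 .8 .7 0 1;0 0 0 .8 .7 0 1;0 0 0 .8 .7 0 1;0 0 0 .8 .7 0 1;0 0 0 .8 .7 0 1'
python3 -m jog '0 0 0 .8 .7 0 1;0 0 0 .8 .7 0 1;0 0 0 .8 .7 0 1;0 0 0 .8 .7 0 1;0 0 0 .8 .7 0 1;0 0 0 .8 .7 0 1;0 0 0 .5 .45 0 .2;0 0 0 0 0 0 .2'
python3 - <<'E'
from h import *
to(.612,.2775,.2)
p,d=vision.snapshot("wrist"); cv2.imwrite("pics/w1.png",p[:,:,::-1])
I=vision.camera_info("wrist"); print(I); print(d.min(),d.max())
print([(round(r["score"],2),[round(float(v),3) for v in r["location"]]) for r in nets.boxes_of("rotor_center","wrist")])
E
```

```text
clock: 1.7
tool_pos: [0.354, -0.325, 0.2268]
orientation: [180.0, 0.0, 110.9]
force: [1.2, 0.2, -1.3]
opening: 0.0877
clock: 2.7
tool_pos: [0.472, -0.0057, 0.2269]
orientation: [179.9, 0.0, 110.9]
force: [1.3, -0.6, -0.7]
opening: 0.0878
clock: 3.7
tool_pos: [0.57, 0.2587, 0.2258]
orientation: [-180.0, 0.0, 111.0]
force: [0.1, -1.1, -0.6]
opening: 0.0732
pos [0.57   0.2587 0.2258] rpy [-1.7996e+02  1.0000e-02  1.1098e+02] t 3.7 open 0.0732 F [ 0.1 -1.1 -0.6] j [  42.   16.   -6.   -0.  -68. -111.]
shift units (tool) [0.06 1.15 0.64]
{'camera_matrix': array([[309.70691629,   0.        , 322.1418754 ],
       [  0.        , 309.70691629, 198.69616759],
       [  0.        ,   0.        ,   1.        ]]), 'tool_from_camera': array([[ 9.99999719e-01,  6.28847306e-04,  4.09092563e-04,
        -3.80059159e-04],
       [-7.23235671e-04,  9.52997806e-01,  3.02976332e-01,
        -8.21958468e-02],
       [-1.99338465e-04, -3.02976543e-01,  9.52997993e-01,
        -1.57527974e-01],
       [ 0.00000000e+00,  0.00000000e+00,  0.00000000e+00,
         1.00000000e+00]])}
0.0 1.3774699
[(0.96, [0.589, 0.119, 0.03]), (0.89, [0.607, 0.273, 0.027]), (0.81, [0.381, 0.192, 0.019])]
```

View pics/w1.png

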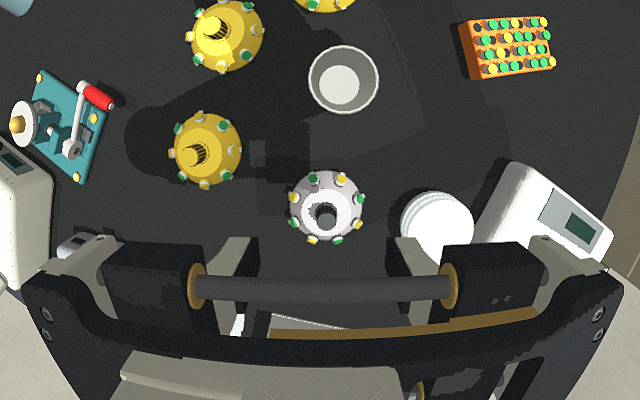

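The wrist picture shows the aluminium rotor with its hub at (325,213), with the petri dishes at (436,225) and a balance to the right. Measuring the hub from the wrist cloud.

```bash
cat >> h.py <<'E'
def wcloud(save=None):
    o=ctrl.get_obs(); p,d=vision.snapshot("wrist")
    if save: cv2.imwrite(save,p[:,:,::-1])
    I=vision.camera_info("wrist"); K=np.array(I["camera_matrix"]); C=np.array(I["tool_from_camera"])
    v,u=np.mgrid[:400,:640]; a=(u-K[0,2])/K[0,0]; b=(v-K[1,2])/K[1,1]; th=np.hypot(a,b)+1e-12
    s=np.tan(np.minimum(th,1.5))/th
    c=np.stack([a*s*d,b*s*d,d],-1)
    M=R.from_euler('xyz',o["orientation"],degrees=True).as_matrix()
    w=(c@C[:3,:3].T+C[:3,3])@M.T+o["tool_pos"]
    return p,d,w
def circ(P):  # least squares circle xy
    A=np.c_[2*P[:,:2],np.ones(len(P))]; s=np.linalg.lstsq(A,(P[:,:2]**2).sum(1),rcond=None)[0]
    return s[:2],np.sqrt(s[2]+s[0]**2+s[1]**2)
E
python3 - <<'E'
from h import *
p,d,w=wcloud()
r=np.hypot(w[...,0]-.612,w[...,1]-.2775)
m=(r<.06)&(d>0)
P=w[m]; print("bench",np.median(P[P[:,2]<.008,2]))
for lo,hi in((.056,.072),(.026,.034),(.029,.033)):
    Q=P[(P[:,2]>lo)&(P[:,2]<hi)]
    print(lo,len(Q),((Q.min(0)+Q.max(0))/2).round(4),(Q.max(0)-Q.min(0)).round(4),np.median(Q,0).round(4), cv2.minEnclosingCircle((Q[:,:2]*1000).astype(np.float32)))
# surrounding heights
for lo in (.06,.09,.105):
    Q=w[(np.hypot(w[...,0]-.612,w[...,1]-.2775)<.2)&(d>0)&(w[...,2]>lo)&(w[...,2]<.19)]
    if len(Q): print("high",lo,len(Q),Q.min(0).round(3),Q.max(0).round(3))
cv2.imwrite("pics/w1c.png",cv2.resize(p[150:270,260:420,::-1],None,fx=5,fy=5,interpolation=cv2.INTER_CUBIC))
E
```

```text
bench -0.0004010993927202333
0.056 325 [0.6117 0.2793 0.0607] [0.023  0.0237 0.0092] [0.6102 0.2785 0.0633] ((611.7312622070312, 279.15301513671875), 12.264337539672852)
0.026 2179 [0.6117 0.2791 0.03  ] [0.0936 0.0931 0.008 ] [0.6049 0.2753 0.0317] ((611.570068359375, 278.539794921875), 47.09263229370117)
0.029 919 [0.6111 0.279  0.031 ] [0.0892 0.0889 0.004 ] [0.6045 0.2758 0.0313] ((611.5559692382812, 278.6863708496094), 45.32866668701172)
high 0.06 1946 [0.431 0.099 0.06 ] [0.623 0.29  0.087]
```

View pics/w1c.png

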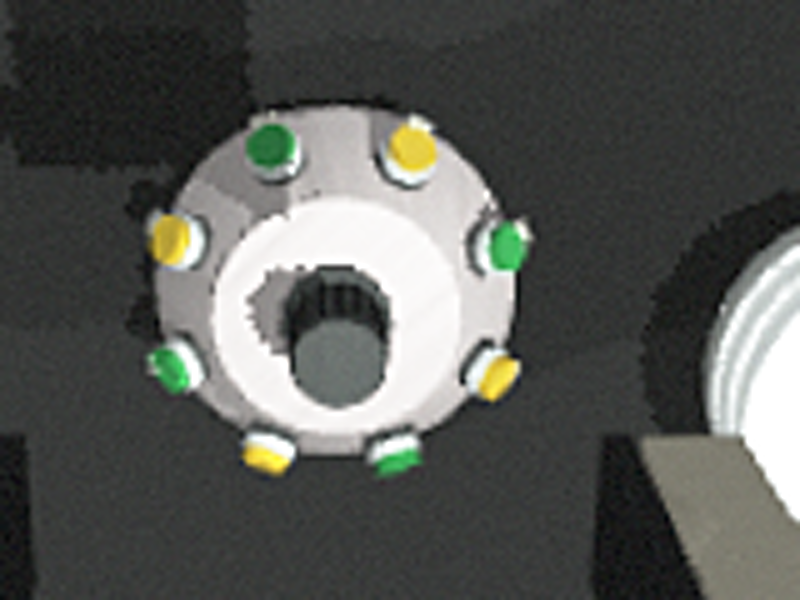

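```bash
python3 -c "
from h import *
to(.6116,.279,.041)"
```

```text
pos [0.5694 0.2567 0.2265] rpy [-179.98    0.    110.9 ] t 3.85 open 0.0615 F [-0.2 -0.7  0.5] j [  42.   16.   -6.   -0.  -68. -111.]
shift units (tool) [0.15 1.19 4.64]
```

```bash
python3 -m jog '0 0 0 .08 .6 .5 .2;0 0 0 .07 .59 .5 .2;0 0 0 0 0 .6 .2;0 0 0 0 0 .6 .2;0 0 0 0 0 0 .2;0 0 0 0 0 0 .2'
python3 - <<'E'
from h import *
to(.6116,.279,.041)
p,d,w=wcloud("pics/w2.png")
m=(np.hypot(w[...,0]-.612,w[...,1]-.279)<.055)&(d>0)
P=w[m]
for lo,hi in((.056,.072),(.02,.034)):
    Q=P[(P[:,2]>lo)&(P[:,2]<hi)]
    print(lo,len(Q),((Q.min(0)+Q.max(0))/2).round(4),(Q.max(0)-Q.min(0)).round(4), cv2.minEnclosingCircle((Q[:,:2]*1000).astype(np.float32)))
E
```

```text
clock: 4.6
tool_pos: [0.6126, 0.2795, 0.14]
orientation: [179.9, -0.0, 110.9]
force: [-0.3, -0.5, 0.3]
opening: 0.0527
pos [0.6126 0.2795 0.14  ] rpy [179.92  -0.   110.89] t 4.6 open 0.0527 F [-0.3 -0.5  0.3] j [  41.   24.   -6.    0.  -60. -110.]
shift units (tool) [-0.   -0.03  2.47]
0.056 627 [0.6112 0.2787 0.0607] [0.0226 0.023  0.0093] ((611.1974487304688, 278.8517150878906), 11.709646224975586)
0.02 4955 [0.6112 0.2784 0.027 ] [0.099  0.0978 0.014 ] ((610.98681640625, 279.3253173828125), 49.88494110107422)
```

View pics/w2.png

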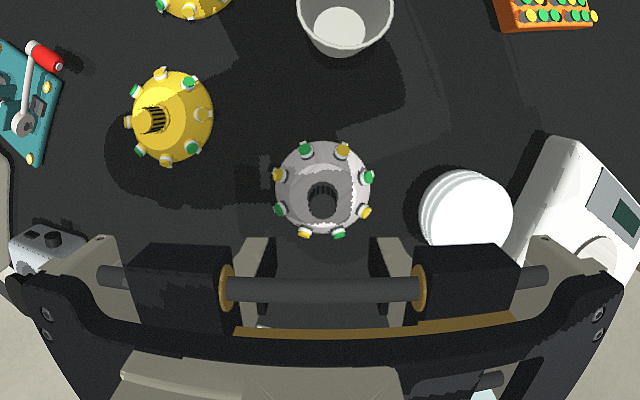

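The hub sits at px (322,200), at (0.6112, 0.279), midway between the fingers. Descending and gripping.

```bash
python3 -m jog '0 0 0 0 -.03 .6 .1;0 0 0 0 0 .6 .1;0 0 0 0 0 .6 .1;0 0 0 0 0 .45 .1;0 0 0 0 0 .22 .1;0 0 0 0 0 0 .1;0 0 0 0 0 0 .1'
python3 -m jog '0 0 0 0 0 0 -1;0 0 0 0 0 0 -1;0 0 0 0 0 0 -1;0 0 0 0 0 0 -1;0 0 0 0 0 0 -1;0 0 0 0 0 0 -1'
python3 -c "
from h import *
to(.6116,.279,.041); print(ctrl.get_obs()['moment'])"
```

```text
clock: 5.52
tool_pos: [0.6115, 0.2797, 0.0407]
orientation: [179.9, -0.0, 110.9]
force: [0.6, -0.1, 0.2]
opening: 0.0483
clock: 6.28
tool_pos: [0.611, 0.2794, 0.04]
orientation: [180.0, 0.0, 110.9]
force: [-1.6, -1.1, 2.8]
opening: 0.0211
pos [0.611  0.2794 0.04  ] rpy [179.99   0.   110.9 ] t 6.28 open 0.0211 F [-1.6 -1.1  2.8] j [  41.   29.  -12.    0.  -49. -110.]
shift units (tool) [-0.01  0.01 -0.03]
[-0.14567726  0.23588342 -0.03262207]
```

```bash
python3 -m jog '0 0 0 0 0 -.2 -1;0 0 0 0 0 -.5 -1;0 0 0 0 0 -.8 -1;0 0 0 0 0 -1 -1;0 0 0 0 0 -1 -1;0 0 0 0 0 -1 -1;0 0 0 0 0 -.7 -1;0 0 0 0 0 -.2 -1'
python3 -m jog '0 0 .5 0 0 0 -1;0 0 .9 0 0 0 -1;0 0 1 0 0 0 -1;0 0 1 0 0 0 -1;0 0 1 0 0 0 -1;0 0 1 0 0 0 -1;0 0 .7 0 0 0 -1;0 0 0 0 0 0 -1'
python3 -c "
from h import *
to(.54,-.16,.26); print(ctrl.get_obs()['moment'])"
```

```text
clock: 7.28
tool_pos: [0.6113, 0.2797, 0.2577]
orientation: [179.9, -0.1, 110.9]
force: [0.2, -0.2, -3.4]
opening: 0.0213
clock: 8.28
tool_pos: [0.6103, 0.2791, 0.2541]
orientation: [-179.9, 0.1, 76.0]
force: [0.1, 0.1, -3.4]
opening: 0.0213
pos [0.6103 0.2791 0.2541] rpy [-1.7989e+02  1.0000e-01  7.5970e+01] t 8.28 open 0.0213 F [ 0.1  0.1 -3.4] j [  41.   19.    3.   -0.  -73. -145.]
shift units (tool) [-11.08   0.96  -0.13]
[-0.09736669 -0.03506155 -0.00339941]
```

```bash
python3 -m jog '0 0 0 -.4 .03 0 -1;0 0 0 -.8 .07 0 -1;0 0 0 -1 .09 0 -1;0 0 0 -1 .09 0 -1;0 0 0 -1 .09 0 -1;0 0 0 -1 .09 0 -1;0 0 0 -1 .09 0 -1;0 0 0 -1 .09 0 -1'
python3 -m jog '0 0 0 -1 .09 0 -1;0 0 0 -1 .09 0 -1;0 0 0 -1 .09 0 -1;0 0 0 -.6 .05 0 -1;0 0 0 -.3 0 0 -1;0 0 0 0 0 0 -1;0 0 0 0 0 0 -1;0 0 0 0 0 0 -1'
python3 - <<'E'
from h import *
to(.63,-.18,.26)
p,d,w=wcloud("pics/w3.png"); np.savez("w3.npz",p=p,d=d,w=w)
for t in ["rest_ring","pivot_top","lever_handle"]: print(t,[(round(r["score"],2),[round(float(v),4) for v in r["location"]]) for r in nets.boxes_of(t,"wrist")])
E
```

```text
clock: 9.28
tool_pos: [0.5648, -0.0081, 0.2556]
orientation: [-180.0, -0.0, 76.0]
force: [1.3, -1.0, -2.9]
opening: 0.0213
clock: 10.28
tool_pos: [0.5405, -0.16, 0.2557]
orientation: [-180.0, -0.0, 76.0]
force: [-0.1, 0.0, -2.9]
opening: 0.0215
pos [ 0.5405 -0.16    0.2557] rpy [-1.800e+02 -1.000e-02  7.601e+01] t 10.28 open 0.0215 F [-0.1  0.  -2.9] j [   3.    9.  -11.   -0.  -70. -107.]
shift units (tool) [ 0.06  2.29 -0.11]
rest_ring []
pivot_top []
lever_handle [(0.67, [0.5677, -0.0724, 0.0628])]
```

View pics/w3.png

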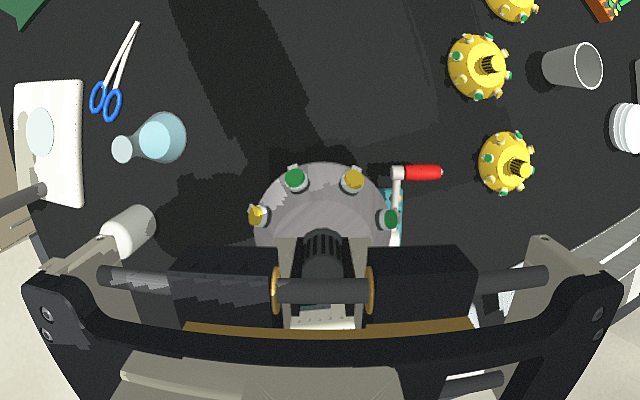

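The held rotor, at (325,205), hides the stand. I'll step aside so the wrist camera can see the pivot.

```bash
python3 -m jog '0 0 0 .4 .5 0 -1;0 0 0 .8 .9 0 -1;0 0 0 .8 .9 0 -1;0 0 0 .65 .8 0 -1;0 0 0 .4 .44 0 -1;0 0 0 0 0 0 -1;0 0 0 0 0 0 -1;0 0 0 0 0 0 -1'
python3 - <<'E'
from h import *
to(.63,-.18,.26)
p,d,w=wcloud("pics/w4.png"); np.savez("w4.npz",p=p,d=d,w=w)
for t in ["rest_ring","pivot_top","lever_handle"]: print(t,[(round(r["score"],2),[round(float(v),4) for v in r["location"]]) for r in nets.boxes_of(t,"wrist")])
E
```

```text
clock: 11.48
tool_pos: [0.7068, -0.0771, 0.2562]
orientation: [180.0, -0.0, 75.9]
force: [-1.8, 0.4, -3.1]
opening: 0.0211
pos [ 0.7068 -0.0771  0.2562] rpy [179.98  -0.    75.93] t 11.47 open 0.0211 F [-1.8  0.4 -3.1] j [   9.   23.    8.    0.  -75. -113.]
shift units (tool) [-2.96 -1.24 -0.1 ]
rest_ring [(0.86, [0.6303, -0.1772, 0.0807])]
pivot_top [(0.71, [0.6309, -0.1802, 0.0968])]
lever_handle [(0.81, [0.5797, -0.0785, 0.0597])]
```

View pics/w4.png

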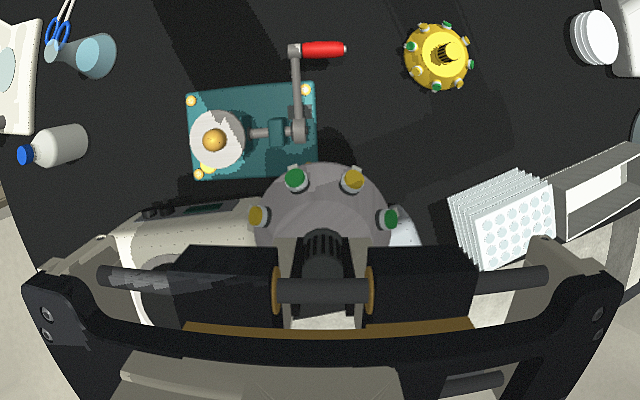

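The stand is now clear: rest ring and dome at (216,138), red handle at (320,49). The stand's axes are nearly in line with the tool. Fitting the geometry.

```bash
cat > fit.py <<'E'
from h import *
from scipy.optimize import least_squares
def fit(p,d,w):
    c0=np.array([.631,-.179]); r=np.hypot(w[...,0]-c0[0],w[...,1]-c0[1])
    m=(d>0)&(r<.045)&(abs(w[...,2]-.080)<.006); Q=w[m]
    print("ring z",np.median(Q[:,2]),len(Q),cv2.minEnclosingCircle((Q[:,:2]*1000).astype(np.float32)))
    h=cv2.convexHull((Q[:,:2]*1000).astype(np.float32))[:,0]; c,rr=circ(h); print(" hull circle",c,rr)
    S=w[(d>0)&(r<.018)&(w[...,2]>.088)]
    s=least_squares(lambda x:np.linalg.norm(S-x,axis=1)-.0125,[*c0,.0895],loss="soft_l1",f_scale=.001).x; print("sphere c",s.round(4),len(S))
    pi=p.astype(int); red=(d>0)&(pi[...,0]>100)&(pi[...,1]<.4*pi[...,0])&(pi[...,2]<.4*pi[...,0])&(np.hypot(w[...,0]-.57,w[...,1]+.05)<.07)
    Q=w[red]; 
    # cylinder fit: horizontal axis, radius .01
    def res(x):
        a=np.array([np.cos(x[2]),np.sin(x[2])]); n=np.array([-a[1],a[0]])
        return np.hypot((Q[:,:2]-x[:2])@n,Q[:,2]-x[3])-.01
    m0=np.median(Q,0); y=least_squares(res,[m0[0],m0[1],np.radians(76),m0[2]-.007],loss="soft_l1",f_scale=.001).x
    a=np.array([np.cos(y[2]),np.sin(y[2])]); t=(Q[:,:2]-y[:2])@a; t0=(np.percentile(t,1)+np.percentile(t,99))/2
    print("handle",len(Q),"yaw",np.degrees(y[2]),"mid",(y[:2]+t0*a).round(4),"z",y[3].round(4),"len",np.ptp(t).round(4))
    hsv=cv2.cvtColor(p,cv2.COLOR_RGB2HSV)
    teal=(d>0)&(hsv[...,0]>80)&(hsv[...,0]<105)&(hsv[...,1]>80)&(np.hypot(w[...,0]-.64,w[...,1]+.15)<.13)
    Q=w[teal]; z=np.median(Q[:,2]); Q=Q[abs(Q[:,2]-z)<.004]; print("plate",z,cv2.minAreaRect((Q[:,:2]*1000).astype(np.float32)))
E
python3 - <<'E'
from fit import *
f=np.load("w4.npz"); fit(f["p"],f["d"],f["w"])
print('scene');f=np.load("c_scene.npz"); fit(f["p"],f["d"],f["w"])
print('top');f=np.load("c_top.npz"); fit(f["p"],f["d"],f["w"])
E
```

```text
ring z 0.0792887403372573 2217 ((633.4873046875, -181.6278076171875), 34.41347122192383)
 hull circle [ 633.45439972 -181.47645374] 33.909452366012204
sphere c [ 0.6333 -0.1819  0.0887] 381
handle 658 yaw 78.37164182193011 mid [ 0.5664 -0.0416] z 0.0572 len 0.0516
plate 0.01854635362968618 ((638.0563354492188, -157.86032104492188), (176.02294921875, 123.68157958984375), 78.55245208740234)
scene
ring z 0.0790701695654148 350 ((634.10693359375, -182.65724182128906), 34.62568664550781)
 hull circle [ 634.19828785 -182.13704123] 33.68794875453023
sphere c [ 0.634  -0.1819  0.0884] 61
handle 75 yaw 78.21156740712036 mid [ 0.5667 -0.0397] z 0.0578 len 0.0377
plate 0.0181147193158695 ((637.9553833007812, -157.01025390625), (174.8694610595703, 124.43836975097656), 77.14114379882812)
top
ring z 0.07909468609305015 221 ((631.2385864257812, -182.4864959716797), 33.97332763671875)
 hull circle [ 631.42813095 -183.05094369] 33.08662059680288
sphere c [ 0.6321 -0.1822  0.0883] 44
handle 64 yaw 69.80279959637592 mid [ 0.5657 -0.0433] z 0.0596 len 0.0438
plate 0.018426716049080527 ((635.3070068359375, -158.9022216796875), (174.56497192382812, 123.59912109375), 78.05995178222656)
```

Fits agree: the pivot axis is at (0.6334, -0.1818), and the handle is within 1 mm of the stand model at yaw -11.5°. Moving above the pivot.

```bash
python3 -c "
from h import *
to(.6334,-.1818,.165,78.5)"
```

```text
pos [ 0.7071 -0.077   0.2563] rpy [ 1.7997e+02 -2.0000e-02  7.5930e+01] t 11.68 open 0.0215 F [-0.7  0.3 -2.6] j [   9.   23.    8.   -0.  -75. -113.]
shift units (tool) [-2.99 -1.15  2.28]
rot units [ 0.01 -0.   -0.45]
```

```bash
python3 -m jog '0 0 0 -.5 -.2 0 -1;0 0 0 -.9 -.35 0 -1;0 0 0 -.8 -.3 0 -1;0 0 0 -.5 -.2 0 -1;0 0 0 -.29 -.1 .3 -1;0 0 0 0 0 .6 -1;0 0 0 0 0 .6 -1;0 0 0 0 0 .3 -1'
python3 -m jog '0 0 0 0 0 .3 -1;0 0 0 0 0 0 -1;0 0 0 0 0 0 -1;0 0 0 0 0 0 -1'
python3 - <<'E'
from h import *
to(.6334,-.1818,.120)
for n,b in(("scene",(220,300,190,280)),("top",(330,410,120,190))):
    p,d,w=cloud(n); np.savez(f"d_{n}.npz",p=p,d=d,w=w)
    cv2.imwrite(f"pics/{n}5.png",cv2.resize(p[b[2]:b[3],b[0]:b[1],::-1],(400,400),interpolation=cv2.INTER_CUBIC))
cv2.imwrite("pics/m5.png",np.hstack([cv2.imread("pics/scene5.png"),cv2.imread("pics/top5.png")]))
E
```

```text
clock: 12.68
tool_pos: [0.6329, -0.1813, 0.1814]
orientation: [-179.8, 0.0, 76.0]
force: [0.1, -0.8, -2.8]
opening: 0.0211
clock: 13.18
tool_pos: [0.6342, -0.1816, 0.1726]
orientation: [179.9, -0.0, 76.0]
force: [0.3, 0.0, -3.6]
opening: 0.021
pos [ 0.6342 -0.1816  0.1726] rpy [ 1.7992e+02 -1.0000e-02  7.5960e+01] t 13.18 open 0.021 F [ 0.3  0.  -3.6] j [   1.   21.   -6.    0.  -63. -105.]
shift units (tool) [-0.01 -0.02  1.32]
```

View pics/m5.png

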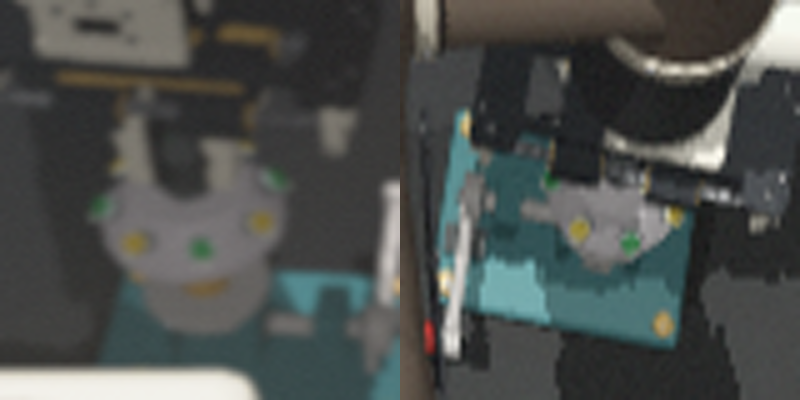

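Run:
```python
from h import *
from scipy.optimize import least_squares
f=np.load("c_scene.npz"); w=f["w"]; c=np.array([.6148,.2779])  # scene-based hub centre
g=np.load("d_scene.npz"); W=g["w"]
sat=lambda p: cv2.cvtColor(p,cv2.COLOR_RGB2HSV)[...,1]<90
def prof(w,p,c,zoff,lo,hi):
    r=np.hypot(w[...,0]-c[0],w[...,1]-c[1]); m=(r<.05)&(w[...,2]-zoff>lo)&(w[...,2]-zoff<hi)&sat(p); return w[m]
for lo,hi in((.006,.03),(.012,.03)):
  A=prof(w,f["p"],c,0,lo,hi); B=prof(W,g["p"],[.634,-.182],.1326,lo,hi)
  # cone fit: r = a + b z
  def fit(P,z0,c0,ab=None):
    if ab is None:
        x=least_squares(lambda x:np.hypot(P[:,0]-x[0],P[:,1]-x[1])-(x[2]+x[3]*(P[:,2]-z0)+x[4]*(P[:,2]-z0)**2),[*c0,.046,0,0],loss="soft_l1",f_scale=.001,x_scale=[.01,.01,.01,1,10]).x; return x
    return least_squares(lambda x:np.hypot(P[:,0]-x[0],P[:,1]-x[1])-(ab[0]+ab[1]*(P[:,2]-z0)+ab[2]*(P[:,2]-z0)**2),c0,loss="soft_l1",f_scale=.001).x
  x=fit(A,0,c); print(len(A),x.round(4)); print(len(B),fit(B,.1326,[.634,-.182],x[2:]).round(4))
I=vision.camera_info("scene");K=np.array(I["camera_matrix"]);T=np.array(I["camera_from_world"])
def pj(P): q=T[:3,:3]@P+T[:3,3]; q=K@q; return q[:2]/q[2]
for z in (.08,.1326,.15): print(z,[( (pj(np.array([.634+dx,-.1817+dy,z]))-[220,190])*[5,4.44]).round(0) for dx,dy in((0,0),(0,.046),(0,-.046))])
```

```text
353 [  0.6115   0.2795   0.0477  -0.0515 -12.9842]
442 [ 0.6344 -0.182 ]
303 [  0.6114   0.2797   0.0476  -0.0484 -12.9102]
378 [ 0.6343 -0.182 ]
0.08 [array([202., 279.]), array([289., 272.]), array([114., 287.])]
0.1326 [array([192., 221.]), array([282., 213.]), array([101., 228.])]
0.15 [array([188., 200.]), array([279., 193.]), array([ 96., 208.])]
```

The scene view puts the held rotor at (0.6344,-0.182) and the pivot at (0.634,-0.182), so they line up. Lowering in steps with a force check.

```bash
python3 -m jog '0 0 0 -.01 -.02 .3 -1;0 0 0 0 0 .3 -1;0 0 0 0 0 .2 -1;0 0 0 0 0 .1 -1;0 0 0 0 0 0 -1;0 0 0 0 0 0 -1'
python3 -m jog '0 0 0 0 0 .12 -1;0 0 0 0 0 .12 -1;0 0 0 0 0 .06 -1;0 0 0 0 0 0 -1;0 0 0 0 0 0 -1'
python3 -c "
from h import *
to(.6334,-.1818,.120)"
```

```text
clock: 14.02
tool_pos: [0.6331, -0.1818, 0.1361]
orientation: [180.0, -0.0, 76.0]
force: [-0.4, -0.5, -3.2]
opening: 0.0212
clock: 14.65
tool_pos: [0.6329, -0.1818, 0.1239]
orientation: [180.0, 0.0, 76.0]
force: [0.2, 1.0, -2.7]
opening: 0.0212
pos [ 0.6329 -0.1818  0.1239] rpy [179.99   0.    75.95] t 14.65 open 0.0212 F [ 0.2  1.  -2.7] j [   1.   23.   -9.    0.  -58. -105.]
shift units (tool) [0.   0.01 0.1 ]
```

Bore engaged, no load. Lowering the last 4 mm until contact.

```bash
python3 -m jog '0 0 0 0 0 .03 -1;0 0 0 0 0 .03 -1;0 0 0 0 0 .03 -1;0 0 0 0 0 0 -1;0 0 0 0 0 0 -1'; python3 -c "
from h import *
to(.6334,-.1818,.120)"
```

```text
clock: 15.28
tool_pos: [0.6328, -0.1818, 0.1201]
orientation: [-180.0, -0.0, 76.0]
force: [0.9, 0.9, -2.3]
opening: 0.0213
pos [ 0.6328 -0.1818  0.1201] rpy [-180.     -0.     75.95] t 15.28 open 0.0213 F [ 0.9  0.9 -2.3] j [   1.   24.   -9.   -0.  -57. -105.]
shift units (tool) [0.   0.01 0.  ]
```

```bash
python3 -m jog '0 0 0 0 0 .02 -1;0 0 0 0 0 0 -1;0 0 0 0 0 0 -1'; python3 -m jog '0 0 0 0 0 .02 -1;0 0 0 0 0 0 -1;0 0 0 0 0 0 -1'
```

```text
clock: 15.65
tool_pos: [0.6329, -0.1818, 0.12]
orientation: [180.0, 0.0, 76.0]
force: [-3.6, 1.9, 4.2]
opening: 0.0214
clock: 16.02
tool_pos: [0.633, -0.1818, 0.1199]
orientation: [179.9, 0.0, 76.0]
force: [-5.0, 2.2, 8.9]
opening: 0.0214
```

Seated: 9 N upward at TCP z 0.120, as expected. Releasing.

```bash
python3 -m jog '0 0 0 0 0 -.02 -1;0 0 0 0 0 0 -.4;0 0 0 0 0 0 -.2;0 0 0 0 0 0 0;0 0 0 0 0 0 0;0 0 0 0 0 0 0;0 0 0 0 0 0 0'
python3 -m jog '0 0 0 0 0 -.2 0;0 0 0 0 0 -.4 0;0 0 0 0 0 -.6 0;0 0 0 0 0 -.8 0;0 0 0 0 0 -.8 0;0 0 0 0 0 -.4 0;0 0 0 0 0 0 0'
python3 -c "
from h import *
to(.5665,-.0417,.235,-11.5); to(.5665,-.0417,.235,168.5)"
```

```text
clock: 16.9
tool_pos: [0.6329, -0.1817, 0.1193]
orientation: [180.0, -0.0, 76.0]
force: [-0.4, 0.2, 0.0]
opening: 0.0438
clock: 17.77
tool_pos: [0.6334, -0.1818, 0.2489]
orientation: [179.8, -0.0, 76.0]
force: [0.1, -0.4, -0.7]
opening: 0.0441
pos [ 0.6334 -0.1818  0.2489] rpy [ 1.7984e+02 -4.0000e-02  7.5950e+01] t 17.77 open 0.0441 F [ 0.1 -0.4 -0.7] j [   1.   18.    0.    0.  -72. -105.]
shift units (tool) [ 2.99 -2.47  0.34]
rot units [ 0.02 -0.03 15.26]
pos [ 0.6334 -0.1818  0.2489] rpy [ 1.7984e+02 -4.0000e-02  7.5950e+01] t 17.77 open 0.0441 F [ 0.1 -0.4 -0.7] j [   1.   18.    0.    0.  -72. -105.]
shift units (tool) [ 2.99 -2.47  0.34]
rot units [  0.03   0.02 -16.15]
```

```bash
python3 -m jog '0 0 0 .5 -.4 0 0;0 0 0 .9 -.75 0 0;0 0 0 .9 -.75 0 0;0 0 0 .5 -.4 0 0;0 0 -.5 .19 -.17 0 0;0 0 -1 0 0 0 0;0 0 -1 0 0 0 0;0 0 -1 0 0 0 0'
python3 -m jog '0 0 -1 0 0 0 0;0 0 -1 0 0 0 0;0 0 -1 0 0 0 0;0 0 -1 0 0 0 0;0 0 -1 0 0 0 0;0 0 -1 0 0 0 0;0 0 -1 0 0 0 0;0 0 -1 0 0 0 0'
python3 -m jog '0 0 -1 0 0 0 0;0 0 -1 0 0 0 0;0 0 -1 0 0 0 0;0 0 -1 0 0 0 0;0 0 -.65 0 0 0 0;0 0 0 0 0 0 0;0 0 0 0 0 0 0'
python3 - <<'E'
from fit import *
to(.5665,-.0417,.0585-.019,168.5)
p,d,w=wcloud("pics/w6.png"); fit(p,d,w)
r=np.hypot(w[...,0]-.6334,w[...,1]+.1818); Q=w[(d>0)&(r<.014)&(w[...,2]>.136)]; print("hub top",len(Q),cv2.minEnclosingCircle((Q[:,:2]*1000).astype(np.float32)),np.median(Q[:,2]))
E
```

```text
clock: 18.77
tool_pos: [0.5658, -0.0422, 0.2462]
orientation: [-179.9, 0.0, 96.3]
force: [0.1, -0.3, 0.0]
opening: 0.0438
clock: 19.77
tool_pos: [0.5658, -0.0423, 0.2462]
orientation: [-179.9, -0.1, 142.1]
force: [-0.4, -0.5, 0.7]
opening: 0.0438
clock: 20.65
tool_pos: [0.5659, -0.042, 0.2468]
orientation: [-180.0, -0.0, 168.4]
force: [0.6, -0.9, 1.3]
opening: 0.0437
pos [ 0.5659 -0.042   0.2468] rpy [-1.7998e+02 -5.0000e-02  1.6842e+02] t 20.65 open 0.0437 F [ 0.6 -0.9  1.3] j [ 16.  10. -11.  -0. -69. -27.]
shift units (tool) [-0.02  0.01  5.18]
rot units [-0.   -0.01 -0.01]
ring z 0.0839478153636677 24 ((607.824951171875, -162.65768432617188), 32.12492752075195)
 hull circle [ 633.22391772 -181.38138224] 45.17354277301927
sphere c [ 0.6306 -0.1791  0.1287] 1224
handle 637 yaw 78.28423886568326 mid [ 0.5662 -0.0424] z 0.0574 len 0.0449
plate 0.01847505814972683 ((638.0587158203125, -158.0014190673828), (176.0810546875, 123.31877136230469), 78.45488739013672)
hub top 517 ((633.451904296875, -181.92774963378906), 11.888803482055664) 0.14321362985078598
```

View pics/w6.png

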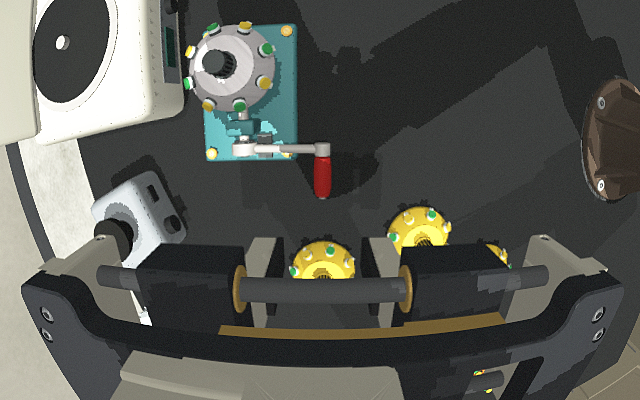

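The rotor sits flat on the stand: hub top at z 0.143, centred at (0.6334,-0.1819), px (220,65). The handle is at (322,175), in line with the fit. Descending on it.

```bash
python3 -m jog '0 0 0 -.02 0 .5 0;0 0 0 0 0 .8 0;0 0 0 0 0 .9 0;0 0 0 0 0 .9 0;0 0 0 0 0 .8 0;0 0 0 0 0 .7 0;0 0 0 0 0 .4 0;0 0 0 0 0 .18 0'
python3 -m jog '0 0 0 0 0 0 0;0 0 0 0 0 0 0'
python3 -c "
from h import *
to(.5665,-.0417,.0585-.019,168.5)"
```

```text
clock: 21.7
tool_pos: [0.5667, -0.042, 0.0395]
orientation: [-180.0, -0.0, 168.5]
force: [-0.1, -0.0, 0.9]
opening: 0.044
clock: 21.95
tool_pos: [0.5676, -0.0418, 0.0412]
orientation: [180.0, 0.1, 168.5]
force: [0.1, 0.0, -0.5]
opening: 0.044
pos [ 0.5676 -0.0418  0.0412] rpy [1.7997e+02 9.0000e-02 1.6849e+02] t 21.95 open 0.044 F [ 0.1  0.  -0.5] j [ 15.  21. -26.   0. -43. -27.]
shift units (tool) [ 0.03 -0.    0.04]
rot units [ 0.01  0.02 -0.  ]
```

```bash
python3 -m jog '0 0 0 .02 0 .03 -1;0 0 0 0 0 0 -1;0 0 0 0 0 0 -1;0 0 0 0 0 0 -1;0 0 0 0 0 0 -1;0 0 0 0 0 0 -1'
python3 - <<'E'
from h import *
o=ctrl.get_obs(); to(*o["tool_pos"])
p,d,w=wcloud("pics/w7.png")
# arc from stand model, TCP targets: incremental tool shifts (tool x = yaw168.5 ~ -stand x; z down)
th=np.linspace(0,80,17); a=np.radians(10+th)
X=-.095*np.cos(a); Z=.042+.095*np.sin(a)
for i in range(1,17): print(int(th[i]), "x",round(-(X[i]-X[i-1])/.04,3),"z",round(-(Z[i]-Z[i-1])/.04,3))
E
```

```text
clock: 22.7
tool_pos: [0.5661, -0.0417, 0.0391]
orientation: [180.0, 0.0, 168.5]
force: [-0.3, 1.1, 2.0]
opening: 0.0191
pos [ 0.5661 -0.0417  0.0391] rpy [1.8000e+02 1.0000e-02 1.6848e+02] t 22.7 open 0.0191 F [-0.3  1.1  2. ] j [ 16.  22. -26.   0. -43. -27.]
shift units (tool) [0. 0. 0.]
5 x -0.045 z -0.202
10 x -0.062 z -0.198
15 x -0.079 z -0.191
20 x -0.096 z -0.184
25 x -0.111 z -0.175
30 x -0.126 z -0.164
35 x -0.14 z -0.153
40 x -0.153 z -0.14
45 x -0.164 z -0.126
50 x -0.175 z -0.111
55 x -0.184 z -0.096
60 x -0.191 z -0.079
65 x -0.198 z -0.062
70 x -0.202 z -0.045
75 x -0.205 z -0.027
80 x -0.207 z -0.009
```

View pics/w7.png

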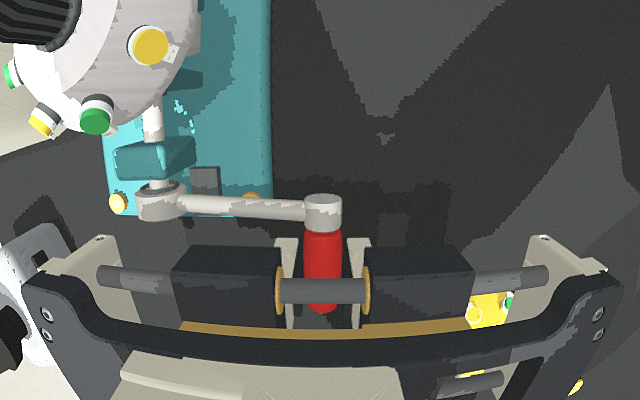

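The handle is pinched at (322,270). Swinging along the arc.

```bash
python3 -m jog '0 0 0 -.045 0 -.2 -1;0 0 0 -.06 0 -.2 -1;0 0 0 -.08 0 -.19 -1;0 0 0 -.095 0 -.185 -1;0 0 0 -.11 0 -.175 -1;0 0 0 -.125 0 -.165 -1;0 0 0 0 0 0 -1'
python3 -m jog '0 0 0 -.14 0 -.155 -1;0 0 0 -.155 0 -.14 -1;0 0 0 -.165 0 -.125 -1;0 0 0 -.175 0 -.11 -1;0 0 0 0 0 0 -1;0 0 0 0 0 0 -1'
python3 - <<'E'
from h import *
a=np.radians(90); u=np.array([np.cos(np.radians(-11.5)),np.sin(np.radians(-11.5))]); v=np.array([-u[1],u[0]])
t=np.array([.6334,-.1818])+.124*v; to(*t,.137-.019,168.5)
o=ctrl.get_obs(); s=(o["tool_pos"][:2]-[.6334,-.1818]); zz=o["tool_pos"][2]+.019-.042; print("stand x",s@u,"y",s@v,"angle",np.degrees(np.arctan2(zz,-s@u))-10,"r",np.hypot(zz,s@u))
E
```

```text
clock: 23.62
tool_pos: [0.5865, -0.046, 0.0841]
orientation: [180.0, 0.0, 168.5]
force: [-1.0, -0.1, -5.4]
opening: 0.0191
clock: 24.38
tool_pos: [0.6111, -0.0511, 0.105]
orientation: [-180.0, 0.0, 168.5]
force: [-3.8, 0.8, -2.7]
opening: 0.019
pos [ 0.6111 -0.0511  0.105 ] rpy [-1.8000e+02  2.0000e-02  1.6848e+02] t 24.38 open 0.019 F [-3.8  0.8 -2.7] j [ 13.  21. -16.   0. -53. -25.]
shift units (tool) [-1.2   0.01 -0.32]
rot units [-0.  0. -0.]
stand x -0.04787987859494635 y 0.12367562166954546 angle 49.728915231079036 r 0.09498245248153074
```

```bash
python3 -m jog '0 0 0 -.185 0 -.1 -1;0 0 0 -.19 0 -.08 -1;0 0 0 -.2 0 -.06 -1;0 0 0 -.2 0 -.045 -1;0 0 0 -.2 0 -.03 -1;0 0 0 0 0 0 -1;0 0 0 0 0 0 -1;0 0 0 0 0 0 -1'
cat > st.py <<'E'
from h import *
u=np.array([np.cos(np.radians(-11.5)),np.sin(np.radians(-11.5))]); v=np.array([-u[1],u[0]])
t=np.array([.6334,-.1818])+.124*v; to(*t,.137-.019,168.5)
o=ctrl.get_obs(); s=(o["tool_pos"][:2]-[.6334,-.1818]); zz=o["tool_pos"][2]+.019-.042; print("stand x",s@u,"y",s@v,"angle",np.degrees(np.arctan2(zz,-s@u))-10,"r",np.hypot(zz,s@u))
print("F stand x,y,z",(o["force"][:2]@u).round(2),(o["force"][:2]@v).round(2),o["force"][2].round(2))
E
python3 st.py
```

```text
clock: 25.38
tool_pos: [0.6489, -0.0588, 0.1174]
orientation: [-180.0, -0.0, 168.5]
force: [-5.3, 0.3, -1.6]
opening: 0.0191
pos [ 0.6489 -0.0588  0.1174] rpy [-1.7999e+02 -2.0000e-02  1.6848e+02] t 25.38 open 0.0191 F [-5.3  0.3 -1.6] j [ 12.  23. -10.   0. -56. -23.]
shift units (tool) [-0.23  0.01 -0.02]
rot units [-0. -0. -0.]
stand x -0.009354355621256465 y 0.12363247741956067 angle 74.34005972578828 r 0.09484866585961794
F stand x,y,z -5.21 -0.74 -1.64
```

```bash
python3 -m jog '0 0 0 -.12 0 -.01 -1;0 0 0 -.1 0 -.005 -1;0 0 0 0 0 0 -1;0 0 0 0 0 0 -1;0 0 0 0 0 0 -1;0 0 0 0 0 0 -1'
python3 st.py
python3 - <<'E'
from h import *
p,d,w=wcloud("pics/w8.png")
r=np.hypot(w[...,0]-.6334,w[...,1]+.1818); Q=w[(d>0)&(r<.016)&(w[...,2]>.143)]; print("wrist hub top",len(Q),cv2.minEnclosingCircle((Q[:,:2]*1000).astype(np.float32)),np.median(Q[:,2]))
A=np.c_[Q[:,:2]-Q[:,:2].mean(0),np.ones(len(Q))]; print("slope deg",np.degrees(np.linalg.lstsq(A,Q[:,2],rcond=None)[0][:2]))
p,d,w=cloud("scene"); cv2.imwrite("pics/s8.png",cv2.resize(p[190:300,220:340,::-1],None,fx=5,fy=5,interpolation=cv2.INTER_CUBIC))
r=np.hypot(w[...,0]-.634,w[...,1]+.182); Q=w[(d>0)&(r<.014)&(w[...,2]>.14)]; print("scene hub top",len(Q),np.median(Q[:,2]))
E
```

```text
clock: 26.12
tool_pos: [0.6575, -0.0605, 0.1179]
orientation: [-180.0, -0.0, 168.5]
force: [-4.7, -0.2, -3.2]
opening: 0.0189
pos [ 0.6575 -0.0605  0.1179] rpy [-1.7999e+02 -2.0000e-02  1.6848e+02] t 26.12 open 0.0189 F [-4.7 -0.2 -3.2] j [ 12.  24.  -9.   0. -57. -23.]
shift units (tool) [-0.01  0.01 -0.  ]
rot units [-0. -0. -0.]
stand x -0.0005362000446383439 y 0.12363327602260504 angle 79.67616617483519 r 0.09487014855571656
F stand x,y,z -4.55 -1.16 -3.21
wrist hub top 1546 ((634.20263671875, -181.5711669921875), 11.624115943908691) 0.1488061693420618
slope deg [-1.19456777 -5.6146551 ]
scene hub top 66 0.14822237990785908
```

View pics/w8.png

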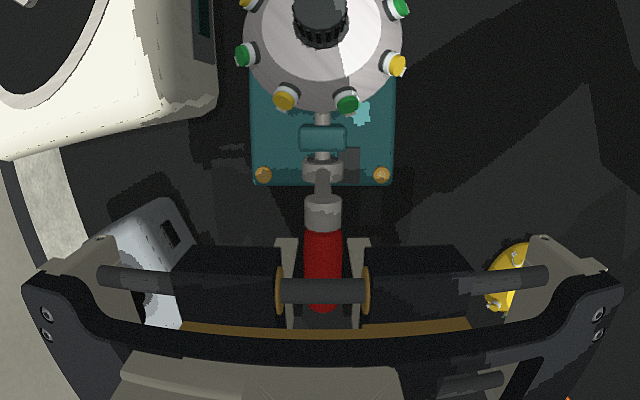

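View pics/s8.png

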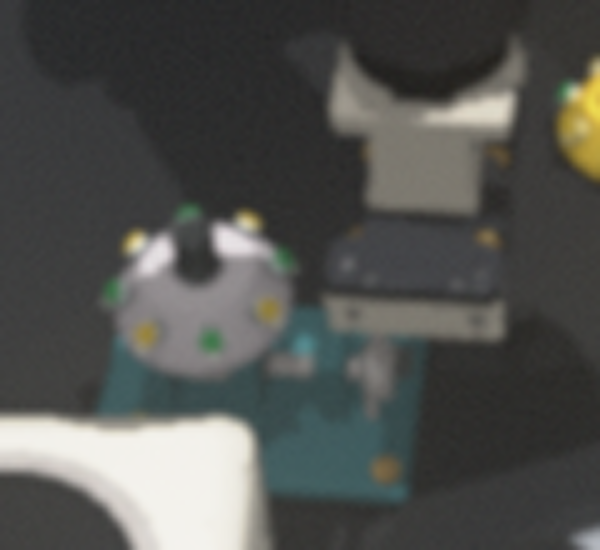

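```bash
python3 -m jog '0 0 0 0 0 0 -1;0 0 0 0 0 0 -1;0 0 0 0 0 0 -1;0 0 0 0 0 0 -1'; python3 st.py
python3 - <<'E'
from h import *
p,d,w=wcloud()
r=np.hypot(w[...,0]-.634,w[...,1]+.1818)
for n,m in(("hubtop",(r<.009)&(w[...,2]>.146)),("flat",(r>.018)&(r<.027)&(w[...,2]<.126)&(w[...,2]>.112))):
    Q=w[(d>0)&m]; 
    for _ in range(5):
        A=np.c_[Q[:,:2]-[.634,-.1818],np.ones(len(Q))]; x=np.linalg.lstsq(A,Q[:,2],rcond=None)[0]; e=abs(Q[:,2]-A@x); Q=Q[e<max(.001,2*e.std())]
    print(n,len(Q),np.degrees(x[:2]).round(2),x[2].round(4))
E
```

```text
clock: 26.72
tool_pos: [0.6575, -0.0606, 0.1178]
orientation: [-180.0, -0.0, 168.5]
force: [-5.4, 0.2, -2.9]
opening: 0.0193
pos [ 0.6575 -0.0606  0.1178] rpy [-1.7999e+02 -2.0000e-02  1.6848e+02] t 26.73 open 0.0193 F [-5.4  0.2 -2.9] j [ 12.  24.  -9.  -0. -57. -23.]
shift units (tool) [-0.01  0.01 -0.  ]
rot units [-0. -0. -0.]
stand x -0.0005554802276926614 y 0.123613884642232 angle 79.66444031699982 r 0.094847075514174
F stand x,y,z -5.32 -0.87 -2.91
hubtop 861 [-0.5   0.15] 0.149
flat 2828 [-0.92  0.4 ] 0.1189
```

The rotor is lifted about 6 mm and level to about 1°. The lever is steady at 79.7° of 80°. Handing in.

```bash
python3 -c "
from plant import ctrl
print(ctrl.close_job())"
```

```text
the job is handed in; nothing more can be done
None
```

The job is handed in at about 27 s of the 61 s allowed. The rotor is on the stand and the gripper still holds the lever at its highest lift point.

- **Placing:** I picked the aluminium rotor up by its hub and lowered it over the pivot until it touched the rest ring, pressing with about 9 N. I then released it. A wrist-camera check showed it centred and seated, with the hub top at z 0.143 m.
- **Lifting:** I swung the lever by its red handle to a measured 79.7°, just short of the 80° top. The hub top rose about 5.8 mm, against the 6 mm expected, and the lever held steady.
- **Level:** the plane fits on the rotor gave tilts of 0.5° and 1.0°. I took these as within the depth camera's noise. An earlier fit gave about 6°, which I put down to points from the side of the hub, and I redid it on the flat faces only.
- **Other items:** I did not touch the yellow look-alikes or the bystanders, but I made no separate check of their positions at the end.

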